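# Set the glass-strain viewer: tint slide home, analyser lever to zero

## Task

Set up the glass-strain viewer for a colour check of the small conical flask standing in it: push the tint-plate slide fully home into the side of the head, and push the analyser ring's lever round its arc to the long zero mark of the scale. Do both by pushing from outside with the fingertips, without taking the lever or the slide's tab between the fingers, and leave all the glassware and bottles standing where they are.

Things in the scene. Friction and masses are not known exactly. Their poses are not given: they have to be found in the camera images.
- viewer: Glass-strain viewer (polariscope), fixed. Origin on the bench under its optical axis; -x its front, towards the robot, +y its left, z up. White lamp base 310 x 190 mm (x -150 to 160), top at z 60, lit disc of 120 mm round the axis, top at z 63. Grey column at the rear (36 x 60, x 110 to 146, to z 228) and a white arm (60 mm wide, up to z 211) carry the head above the disc (lower edge at z 165 mm).
- viewer_axis (a point): On the analyser ring's vertical turning axis, level with the scale plate's top, 206 mm above the bench; axes as the viewer's. The head round this axis: black slide guide (80 x 150 mm, z 174 to 190), fixed round satin grey scale plate (164 mm diameter, z 190 to 206), and turning on it the black analyser ring with a dark filter and a white index line at the lever (120 mm diameter, z 206 to 218).
- zero_mark (a point): Middle of the zero mark on the scale plate, 71.5 mm from the turning axis at the viewer's front (-x), 206 mm above the bench. It is the only long mark (black, radial, 19 mm long, 4 mm wide); six short ones (9 mm long, 1.6 mm wide) stand on either side of it, 10 degrees apart.
- analyser (a joint): Angle of the analyser ring, rad: 0 with the lever exactly over the zero mark, growing counter-clockwise seen from above (lever going from the front to the viewer's right, -y). Stops at -1.13 and 1.13; starts between 0.4 and 1.05. Friction 0.14 N m (about 1.2 N at the lever's grip), no spring or click: it stays where it is left.
- lever_grip (a point): Middle of the lever's black grip, 118 mm from the turning axis, 214.5 mm above the bench. The lever is a straight level radial rod fixed to the ring: bare steel, 7 mm diameter, out to 97 mm from the axis, then the grip, 12 mm diameter, to 140 mm. Turns with the ring: -x outward along the lever, y across it. Beneath the grip is free air down to the lamp base.
- tint_slide (a joint): How far the tint-plate slide is drawn out of the head, in m: 0 fully home (hard stop), 0.056 fully out; starts between 0.03 and 0.054. It slides along the viewer's y; home is towards -y. Friction about 1.6 N, no spring.
- slide_tab (a point): Middle of the outer face of the slide's upright steel tab, 198 mm above the bench, at viewer x 0, y 101 mm + joint value; axes as the viewer's. Tab: 40 mm wide (x), 6 mm thick (y), 178 to 218 mm above the bench. The outer face looks to +y, free air outside it; push it to -y. A flat tongue (50 mm wide, 4 mm thick, at 182 mm) joins it to the head.
- conical_flask: Bystander: clear glass conical flask, 54 mm foot, 78 mm tall, standing on the lit disc under the head. Origin at the centre of its foot.
- stopper: Bystander: clear glass stopper, 32 mm head down, 46 mm tall, standing on the front of the lamp base. Origin at the centre of its foot.
- cork_ring: Bystander: cork ring, 94 mm outer diameter, 25 mm high, on the bench left of the viewer, round the foot of the boiling flask. Origin at the centre of its underside.
- boiling_flask: Bystander: clear glass boiling flask, 92 mm diameter, 158 mm tall, standing in the cork ring. Origin at the centre of its foot.
- wash_bottle: Bystander: white plastic wash bottle, 70 mm diameter, 211 mm tall with its bent spout, on the bench right of the viewer. Origin at the centre of its foot.
- amber_jar: Bystander: amber jar with black cap, 68 mm diameter, 95 mm tall, on the bench nearer the robot, left. Origin at the centre of its foot.
- beaker: Bystander: glass beaker, 70 mm diameter, 90 mm tall, on the bench nearer the robot, right. Origin at the centre of its foot.

How it is judged (in metres and radians):
At the end, for the whole second after the job is handed in: The analyser lever stands still over the zero mark within 0.05 rad (about 3 degrees, under a third of a scale division), the tint slide is home within 2.5 mm, and every flask, stopper, ring and bottle is within 20 mm of where it stood (value of joint analyser between -0.05 and 0.05 rad and value of joint tint_slide below 0.0025 m and velocity of joint analyser between -0.02 and 0.02 rad/s and distance of each of conical_flask, stopper, cork_ring, boiling_flask, wash_bottle, amber_jar, beaker from where it was at the start of the episode below 0.02 m); the robot touches nothing.
It fails at once if the lever is taken between the fingers (grasp point within 5 mm of the lever's line, no higher than 18 mm above it) (y of the grasp point in the frame of lever_grip between -0.005 and 0.005 m and x of the grasp point in the frame of lever_grip between -0.028 and 0.028 m and z of the grasp point in the frame of lever_grip between -0.05 and 0.018 m).
It fails at once if the slide's tab is taken between the fingers (y of the grasp point in the frame of slide_tab between -0.008 and 0.002 m and x of the grasp point in the frame of slide_tab between -0.025 and 0.025 m and z of the grasp point in the frame of slide_tab between -0.05 and 0.034 m).
It fails at once if glassware or a bottle is pushed, lifted or knocked over (moved more than 20 mm) (distance of any of conical_flask, stopper, cork_ring, boiling_flask, wash_bottle, amber_jar, beaker from where it was at the start of the episode above 0.02 m).
It also fails if it takes over 51 s, if anything falls off the work surface, if the arm or the gripper's body presses on something with over 40 N, if the wrist force passes 120 N, or if a joint passes its speed limit or range.

## Robot

A 6-joint arm with a two-finger parallel gripper is mounted at the origin on the work surface. World frame = base frame: x ahead of the robot, y to its left, z up, the work surface at z = 0. Lengths are in m, angles in degrees, forces in N, time in s.
With the tool pointing down it reaches from about 0.375 to 0.9 m from the base axis. Payload 3.1 kg.
Tool frame: the origin (TCP) lies at the very end of the fingers, on their centre line; the grasp point (between the pads) lies 19 mm behind it; z points along the fingers, y is the line along which they close (so a half turn about z gives the same grasp; the last joint's range is limited). The gripper opens to 85 mm and grips with 20 to 120 N. Pads are 22 mm wide; open, the fingers measure 114 mm over their backs; the gripper's body (76 mm by 85 mm) begins 54 mm behind the grasp point. The pads swing forward as they close: fully open they stand 13 mm farther back than shut.
Start: joints at [-74.972, 30.224, 82.088, -0, 67.689, -10.227], TCP at [0.267, -0.565, 0.231] pointing down, gripper open.
Joint ranges: [-176.69, 176.69], [-43.24, 126.21], [12.49, 139.97], [-82, 262], [0, 151.66], [-163.58, 163.58]. Speed limits (degrees/s): [159.86, 159.86, 180, 180, 180, 180].

## Interface

Orientations are given as a 3x3 rotation matrix whose columns are the frame's x, y, z axes.
In Python, from workcell import bot gives the robot as it stands.
- The arm moves only by the shell command python3 -m pendant 'ROWS' [FORCE]. ROWS is JSON, a list of rows, each a list of 7 numbers: the opening, from 0 (shut) to 1 (fully open), then the shift along the tool's x, y, z in mm, then the turn, a rotation vector about the tool's x, y, z in rad. In form: [[grip, dx, dy, dz, ax, ay, az], ...]. A call has 1 to 12 rows; each row is the pose to reach, as a shift and turn from the pose commanded when the call began, along the tool's axes at that moment; what a row does not reach only later rows make up. A row lasts 1/8 s, in which the tool goes at most 62.5 mm and 10.7 degrees, less where a joint would pass 70% of its speed; a pose out of reach is approached as far as the arm can. A call with a gripper value outside its range is refused whole. The fingers move at their own pace and stop on an object; FORCE is the grip in N (left out, the last holds). Time passes only in rows, so rows that repeat a pose let the fingers close. It gives the time, the measured TCP pose, the force, the opening and the grip force at its end, in the units of the state.
- bot.sense(): the state, without advancing time (a new reading comes with each control period).
- bot.capture(name): name is "side" or "top"; returns the picture (480x640x3 uint8, red, green, blue); there is no depth.
- bot.camera_params(name): a dict with "fx", "fy", "cx", "cy" (pixels), "pose" (4x4, takes a point from camera to world coordinates). Camera axes: x right, y up, looking along -z (the intrinsics and any distortion apply to the point x, -y, -z); pixel columns grow to the right and rows downward; lengths in m; the calibration is good to about 2 mm. A picture is of the moment at which its call begins. camera_params takes no time and is no camera call.
- bot.finish_job(): hands the job in; it is judged then, once.
Trained networks look in the newest picture that a camera, given by its name, has taken for a name from the list of things; names that differ only in an ending like _2 or _b are one class to them, and where a whole thing is asked for, a point or a joint stands for the part that bears it (a point fixed in the world has none). Each returns a list of dicts, best first, with "p" (0 to 1); they miss things now and then, are a little off and sometimes report something else, mostly with a low value. They report only what shows in the picture. A call takes as long as a camera call.
- bot.look_for(camera, query): "extent" ([left, top, right, bottom] in pixels, round what is visible of it).
- bot.mark_of(camera, query): "at" ([column, row] in pixels: a listed point, or the origin of a listed thing).
The state is a dict: "time_s": time; "joints": joint angles; "joint_vel": joint speeds; "effort": joint torques, N m; "tool_pos": TCP position; "eef_rot": TCP orientation; "contact_force": force on the tool from outside, world axes, zero at the start; "moment": the same for the moment, N m; "gripper_width": opening from 0.0 (shut) to 1.0 (fully open); "gripper_force": force on a finger pad.
Only numpy, scipy, OpenCV 4.12 (cv2) and the standard library are available. Lean on these libraries where they do the work, as an engineer would, in place of code of your own. Each camera call takes 0.05 s, during which the arm holds its last target. There are 200 camera calls.

## Working session

There is one attempt and no reset: what is moved stays moved. The work goes in short steps, Python scripts to look and compute and a shell command to move; the robot and the scene stay as the last step left them, time stands still between calls to the robot, and variables do not carry over. Pictures are saved under pics/ and viewed, at most 10 in all, crops included, and the job is handed in when it is done.

```bash
mkdir -p pics; cat > h.py <<'E'
from workcell import bot
import numpy as np, cv2
def ray(cam,px):
    c=bot.camera_params(cam);P=np.array(c["pose"])
    d=np.array([(px[0]-c["cx"])/c["fx"],-(px[1]-c["cy"])/c["fy"],-1])
    return P[:3,3],P[:3,:3]@d
def atz(cam,px,z):
    o,d=ray(cam,px);return o+d*(z-o[2])/d[2]
def tri(p1,p2):
    A=[];b=[]
    for cam,p in (("side",p1),("top",p2)):
        o,d=ray(cam,p);d=d/np.linalg.norm(d);M=np.eye(3)-np.outer(d,d);A.append(M);b.append(M@o)
    return np.linalg.lstsq(np.vstack(A),np.hstack(b),rcond=None)[0]
def proj(cam,X):
    c=bot.camera_params(cam);P=np.array(c["pose"]);q=P[:3,:3].T@(np.array(X)-P[:3,3])
    return [c["cx"]+c["fx"]*q[0]/-q[2],c["cy"]-c["fy"]*q[1]/-q[2]]
E
python3 - <<'E'
from h import *
np.set_printoptions(precision=4,suppress=True)
for c in("side","top"):
    cv2.imwrite(f"pics/{c}0.png",bot.capture(c)[:,:,::-1])
    k=bot.camera_params(c);print(c,k.keys(),np.array(k["pose"])[:3,3],-np.array(k["pose"])[:3,2])
Z=dict(viewer=0,viewer_axis=.206,zero_mark=.206,lever_grip=.2145,slide_tab=.198,conical_flask=.063,stopper=.06,cork_ring=0,boiling_flask=0,wash_bottle=0,amber_jar=0,beaker=0)
for q,z in Z.items():
    r={}
    for c in("side","top"):
        m=bot.mark_of(c,q)[:2]
        r[c]=m
        for a in m: print(q,c,np.round(a["at"],1),round(a["p"],2),atz(c,a["at"],z))
    if r["side"] and r["top"]: print("   tri",tri(r["side"][0]["at"],r["top"][0]["at"]))
print(bot.sense())
E
```

```text
side dict_keys(['fx', 'fy', 'cx', 'cy', 'pose']) [0.1308 0.8929 0.8355] [ 0.3447 -0.7561 -0.5563]
top dict_keys(['fx', 'fy', 'cx', 'cy', 'pose']) [ 0.4043 -0.0153  1.4218] [ 0.1285 -0.0082 -0.9917]
viewer side [271.7 296.4] 0.66 [0.6389 0.0215 0.    ]
viewer_axis top [300.2 209.2] 0.66 [0.6399 0.0209 0.206 ]
zero_mark side [301.5 213.1] 0.67 [ 0.5753 -0.0125  0.206 ]
zero_mark top [308.9 234.9] 0.66 [ 0.5728 -0.0021  0.206 ]
zero_mark top [371.8 184.4] 0.43 [ 0.7068 -0.1655  0.206 ]
   tri [ 0.5712 -0.0024  0.2129]
lever_grip side [266.5 267.5] 0.69 [0.5517 0.1803 0.2145]
lever_grip side [298.1 214.3] 0.6 [0.5736 0.0061 0.2145]
lever_grip top [337.5 225.8] 0.82 [ 0.5956 -0.0753  0.2145]
   tri [ 0.6606 -0.0713  0.0038]
slide_tab side [248.2 262.4] 0.55 [0.6001 0.1601 0.198 ]
slide_tab top [251.5 219.2] 0.68 [0.6144 0.1473 0.198 ]
   tri [0.6128 0.1472 0.1863]
conical_flask side [266.1 265.4] 0.72 [0.6586 0.0002 0.063 ]
stopper side [330.1 268.6] 0.57 [ 0.5291 -0.0436  0.06  ]
stopper top [324.  252.4] 0.64 [ 0.5426 -0.0441  0.06  ]
   tri [ 0.537  -0.0462  0.0567]
cork_ring side [216
[... 773 characters left out ...]
. ] 0.61 [ 0.6432  0.0145 -0.    ]
beaker top [429.5 326.8] 0.82 [ 0.3303 -0.3562  0.    ]
   tri [ 0.3345 -0.3551 -0.0005]
{'time_s': 1.3, 'joints': array([-74.9716,  30.2225,  82.0882,   0.0003,  67.6872, -10.2264]), 'joint_vel': array([-0.0033,  0.014 , -0.022 ,  0.0242, -0.0027, -0.0393]), 'effort': array([ -0.0026, -44.2333, -17.8416,  -0.0003,   0.0011,  -0.    ]), 'tool_pos': array([ 0.2667, -0.5652,  0.2313]), 'eef_rot': array([[ 0.9044,  0.4266,  0.    ],
       [ 0.4266, -0.9044, -0.    ],
       [-0.    ,  0.    , -1.    ]]), 'contact_force': array([-0.0463, -0.1599,  0.6274]), 'moment': array([ 0.0188, -0.0368, -0.0003]), 'gripper_force': 0.0, 'gripper_width': 0.9991531098724955}
```

View pics/top0.png

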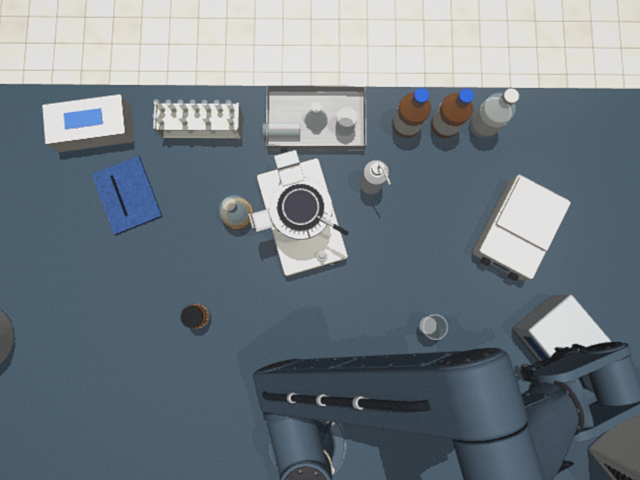

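View pics/side0.png

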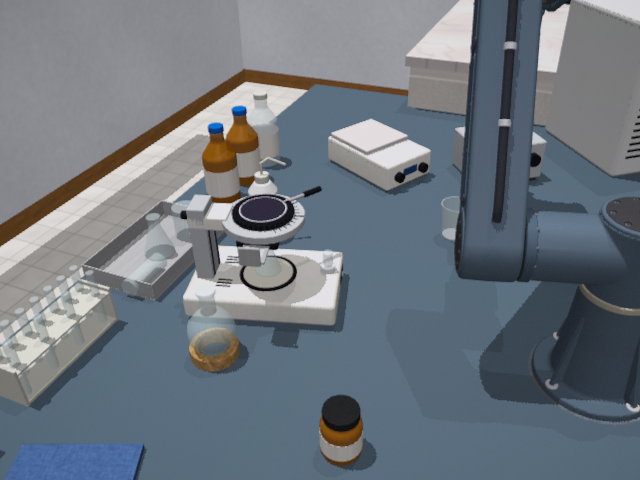

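The pictures show the viewer at about (300,209) top. Its lever points right and down to (345,232), the tab is at left (260,220), and the boiling flask is just outside the tab at (236,212). I'll refine the pose with an overlay on enlarged crops.

```bash
cat >> h.py <<'E'
def overlay(name,ax,ay,yaw,th,s,crops,fr=None):
    c,sn=np.cos(yaw),np.sin(yaw)
    W=lambda x,y,z:[ax+c*x-sn*y,ay+sn*x+c*y,z]
    a=np.linspace(0,2*np.pi,73)
    L=[([W(.082*np.cos(t),.082*np.sin(t),.206) for t in a],(0,255,0)),
       ([W(.060*np.cos(t),.060*np.sin(t),.218) for t in a],(0,200,255)),
       ([W(-.062,0,.206),W(-.081,0,.206)],(0,0,255)),
       ([W(-r*np.cos(th),-r*np.sin(th),.2145) for r in(.06,.097,.14)],(255,0,255)),
       ([W(x,.101+s,z) for x,z in((-.02,.178),(.02,.178),(.02,.218),(-.02,.218),(-.02,.178))],(255,0,0)),
       ([W(x,y,.06) for x,y in((-.15,-.095),(.16,-.095),(.16,.095),(-.15,.095),(-.15,-.095))],(0,255,0)),
       ([W(x,y,.228) for x,y in((.11,-.03),(.146,-.03),(.146,.03),(.11,.03),(.11,-.03))],(0,200,255))]
    out=[]
    for cam,(u0,v0,u1,v1) in crops.items():
        im=bot.capture(cam)[:,:,::-1] if fr is None else cv2.imread(fr[cam])
        k=400/(u1-u0)
        z=cv2.resize(im[v0:v1,u0:u1],(400,int(k*(v1-v0))),interpolation=cv2.INTER_CUBIC)
        w=z.copy()
        for pts,col in L:
            q=np.array([[(proj(cam,p)[0]-u0+.5)*k,(proj(cam,p)[1]-v0+.5)*k] for p in pts])
            cv2.polylines(w,[q.astype(int)],False,col,1)
        out.append(np.hstack([z,w]))
    cv2.imwrite(name,np.vstack(out))
E
python3 - <<'E'
from h import *
overlay("pics/o1.png",.640,.021,np.radians(15),.75,.035,{"top":(230,140,370,290)},{"top":"pics/top0.png","side":"pics/side0.png"})
E
```

```text
(no output)
```

View pics/o1.png

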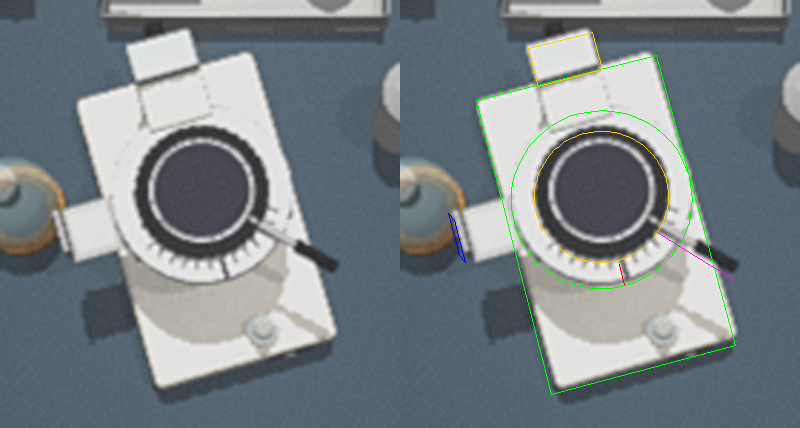

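Overlay is close: it needs a shift of about +4 mm in x and +1° yaw, with the lever angle slightly larger. I'll check it in both views.

```bash
python3 - <<'E'
from h import *
overlay("pics/o2.png",.644,.021,np.radians(16),.80,.034,{"top":(240,140,360,230+40),"side":(180,170,340,320)},{"top":"pics/top0.png","side":"pics/side0.png"})
i=cv2.imread("pics/o2.png");print(i.shape);cv2.imwrite("pics/o2.png",i[:,:])if i.shape[0]<=600 else cv2.imwrite("pics/o2.png",cv2.resize(np.hstack([i[:433,400:],i[433:808,400:][:375].copy() if 0 else cv2.copyMakeBorder(i[433:,400:],0,433-(i.shape[0]-433),0,0,0)]),(800,433)))
E
```

```text
(808, 800, 3)
```

View pics/o2.png

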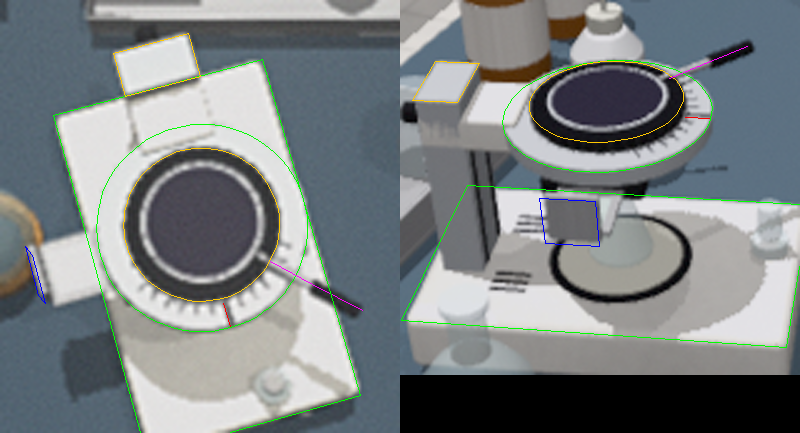

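The fit is good in both views: axis (0.644, 0.021), yaw 16°, lever about 0.8 rad, slide about 33 mm out. I'll shut the fingers and go high to the right side of the lever, with tool x along the lever.

```bash
python3 -m pendant '[[0,20,-10,-40,0,0,0],[0,70,-35,-50,0,0,-0.07],[0,125,-63,-50,0,0,-0.15],[0,180,-90,-50,0,0,-0.23],[0,235,-118,-50,0,0,-0.31],[0,290,-146,-50,0,0,-0.39],[0,345,-173,-50,0,0,-0.47],[0,400,-201,-50,0,0,-0.55],[0,455,-229,-50,0,0,-0.62],[0,500,-251,-50,0,0,-0.637],[0,523,-263,-50,0,0,-0.637],[0,523,-263,-50,0,0,-0.637]]' 60
python3 - <<'E'
from h import *
s=bot.sense();print(s["time_s"],s["tool_pos"],s["eef_rot"],s["gripper_width"],s["contact_force"])
for c in("top","side"): cv2.imwrite(f"pics/{c}1.png",bot.capture(c)[:,:,::-1])
cv2.imwrite("pics/c1.png",np.hstack([cv2.resize(cv2.imread("pics/top1.png")[130:330,220:420],(400,400)),cv2.resize(cv2.imread("pics/side1.png")[120:320,180:380],(400,400))]))
E
```

```text
time_s: 2.8
tool_pos: [0.6283, -0.1024, 0.2811]
eef_rot: [[0.47, 0.883, 0.0], [0.883, -0.47, 0.0], [0.0, 0.0, -1.0]]
contact_force: [0.1, 0.1, -0.3]
gripper_width: -0.003
gripper_force: 0.0
2.8 [ 0.62825121 -0.10237509  0.28105981] [[ 4.70249777e-01  8.82533369e-01  1.32028633e-05]
 [ 8.82533369e-01 -4.70249777e-01  1.41156393e-05]
 [ 1.86661663e-05  5.01409121e-06 -1.00000000e+00]] -0.0030199364417566772 [ 0.08990962  0.13557947 -0.29928881]
```

View pics/c1.png

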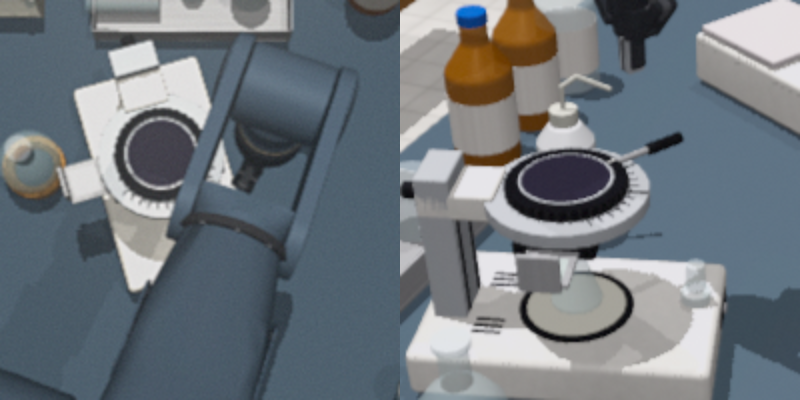

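Fingers are shut and clear of everything beside the lever, so down and advance to just short of it.

```bash
python3 -m pendant '[[0,0,0,40,0,0,0],[0,0,0,75,0,0,0],[0,0,0,81,0,0,0],[0,0,-8,81,0,0,0],[0,0,-14,81,0,0,0],[0,0,-18,81,0,0,0],[0,0,-21,81,0,0,0],[0,0,-23,81,0,0,0],[0,0,-23,81,0,0,0]]'
python3 - <<'E'
for d in np.radians([5,10,15,20,25,30,35,40,44]) if 0 else []: pass
import numpy as np
D=21
for k in range(4,48,4):
    a=np.radians(k);c,s=np.cos(a),np.sin(a);print(k,round(a,3),round(-116.3*(c-1)-D*s,1),round(-116.3*s+D*(c-1),1))
E
```

```text
time_s: 4.03
tool_pos: [0.6072, -0.0932, 0.2004]
eef_rot: [[0.473, 0.881, 0.0], [0.881, -0.473, -0.0], [-0.0, 0.0, -1.0]]
contact_force: [-0.3, 0.6, 0.2]
gripper_width: 0.0
gripper_force: 0.0
4 0.07 -1.2 -8.2
8 0.14 -1.8 -16.4
12 0.209 -1.8 -24.6
16 0.279 -1.3 -32.9
20 0.349 -0.2 -41.0
24 0.419 1.5 -49.1
28 0.489 3.8 -57.1
32 0.559 6.5 -64.8
36 0.628 9.9 -72.4
40 0.698 13.7 -79.7
44 0.768 18.1 -86.7
```

```bash
python3 -m pendant '[[0,-1.2,-8.2,0,0,0,0.07],[0,-1.8,-16.4,0,0,0,0.14],[0,-1.8,-24.6,0,0,0,0.209],[0,-1.3,-32.9,0,0,0,0.279],[0,-0.2,-41,0,0,0,0.349],[0,1.5,-49.1,0,0,0,0.419],[0,3.8,-57.1,0,0,0,0.489],[0,6.5,-64.8,0,0,0,0.559],[0,6.5,-64.8,0,0,0,0.559]]'
python3 - <<'E'
from h import *
for c in("top","side"): cv2.imwrite(f"pics/{c}2.png",bot.capture(c)[:,:,::-1])
s=bot.sense();p=s["tool_pos"]-[.644,.021,0];R=s["eef_rot"];y=np.degrees(np.arctan2(R[1,0],R[0,0]))-16
print(y,R.T@p,s["contact_force"])
for c in("top","side"):
  for q in ("lever_grip","zero_mark"): print(c,q,[(np.round(m["at"],1),round(m["p"],2)) for m in bot.mark_of(c,q)[:2]])
overlay("pics/o3.png",.644,.021,np.radians(16),np.radians(y),.034,{"top":(260,150,380,290),"side":(230,150,350,240)},{"top":"pics/top2.png","side":"pics/side2.png"})
i=cv2.imread("pics/o3.png");i=i[466:];cv2.imwrite("pics/o3.png",i)
E
```

```text
time_s: 5.15
tool_pos: [0.5532, -0.0568, 0.2004]
eef_rot: [[0.868, 0.497, 0.0], [0.497, -0.868, -0.0], [0.0, 0.0, -1.0]]
contact_force: [-1.1, -1.1, 0.4]
gripper_width: 0.001
gripper_force: 0.0
13.791469478975376 [-0.11738027  0.02279454 -0.2003526 ] [ 0.55766281  0.52648627 -0.61014954]
top lever_grip []
top zero_mark [(array([309.4, 232.8]), 0.61)]
side lever_grip [(array([323.4, 205.5]), 0.7)]
side zero_mark [(array([298.2, 214. ]), 0.61), (array([215.7, 355.7]), 0.49)]
```

View pics/o3.png

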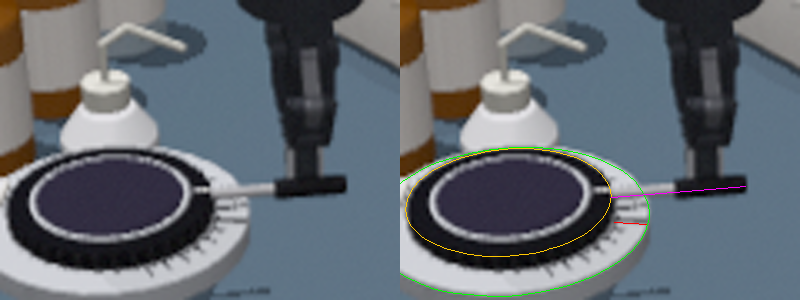

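Lever is following, now at about 14°. I'll measure the zero mark direction precisely by polar profiles of the ticks, and the lever angle likewise.

```bash
cat >> h.py <<'E'
def prof(f,cam,r0,r1,z,a0,a1,ax=.644,ay=.021,yaw=np.radians(16)):
    g=cv2.imread(f,0).astype(np.float32);A=np.arange(a0,a1,.5);o=[]
    for a in A:
        t=np.radians(a)+yaw
        q=np.array([proj(cam,[ax-r*np.cos(t),ay-r*np.sin(t),z]) for r in np.linspace(r0,r1,8)],np.float32)
        o.append(cv2.remap(g,q[:,0][None],q[:,1][None],cv2.INTER_CUBIC).mean())
    return A,np.array(o)
E
python3 - <<'E'
from h import *
from scipy.signal import find_peaks
for f,c in(("top0","top"),("top2","top"),("side0","side"),("side2","side")):
    A,p=prof(f"pics/{f}.png",c,.0645,.079,.206,-68,60)
    k,pr=find_peaks(-p,prominence=6);print(f,"ticks",[(A[i],round(float(x))) for i,x in zip(k,pr["prominences"])])
for f,c in(("top0","top"),("side0","side"),("side2","side")):
    A,p=prof(f"pics/{f}.png",c,.112,.138,.2145,0,60)
    k,pr=find_peaks(-p,prominence=15);print(f,"grip",[(A[i],round(float(x))) for i,x in zip(k,pr["prominences"])])
    A,p=prof(f"pics/{f}.png",c,.05,.058,.218,0,60)
    k,pr=find_peaks(p,prominence=15);print(f,"index",[(A[i],round(float(x))) for i,x in zip(k,pr["prominences"])])
E
```

```text
top0 ticks [(np.float64(-60.0), 24), (np.float64(-50.0), 22), (np.float64(-39.5), 27), (np.float64(-29.5), 18), (np.float64(-19.5), 22), (np.float64(-9.0), 25), (np.float64(1.5), 121), (np.float64(11.0), 29), (np.float64(21.5), 21), (np.float64(31.5), 36), (np.float64(43.0), 109)]Traceback (most recent call last):
  File "<stdin>", line 4, in <module>
  File "h.py", line 43, in prof
    q=np.array([proj(cam,[ax-r*np.cos(t),ay-r*np.sin(t),z]) for r in np.linspace(r0,r1,8)],np.float32)
                ~~~~^^^^^^^^^^^^^^^^^^^^^^^^^^^^^^^^^^^^^^^
  File "h.py", line 15, in proj
    c=bot.camera_params(cam);P=np.array(c["pose"]);q=P[:3,:3].T@(np.array(X)-P[:3,3])
ValueError: time passes only in moves, steps and waits
```

Clear result: ticks at 10° spacing, with the long mark at 1.2° in my frame. I'll cache the calibration and repeat for the rest.

```bash
sed -i 's/bot.camera_params(cam)/CP(cam)/; s/^import numpy as np, cv2/import numpy as np, cv2, functools\nCP=functools.lru_cache(lambda c: bot.camera_params(c))/' h.py
python3 - <<'E'
from h import *
from scipy.signal import find_peaks
def run(f,c,n,r0,r1,z,a0,a1,sg,pm):
    A,p=prof(f"pics/{f}.png",c,r0,r1,z,a0,a1)
    k,pr=find_peaks(sg*p,prominence=pm);print(f,n,[(float(A[i]),round(float(x))) for i,x in zip(k,pr["prominences"])])
for f,c in(("side0","side"),("side2","side"),("top2","top")): run(f,c,"ticks",.0645,.079,.206,-68,60,-1,6)
for f,c in(("top0","top"),("side0","side"),("side2","side")):
    run(f,c,"grip",.112,.138,.2145,0,60,-1,15); run(f,c,"index",.05,.058,.218,0,60,1,15)
E
```

```text
side0 ticks [(-58.0, 25), (-48.5, 18), (-37.5, 20), (-27.0, 21), (-17.0, 20), (-6.0, 15), (3.0, 82), (13.5, 25), (24.0, 14), (33.5, 8), (44.0, 30), (52.5, 102)]
side2 ticks [(-58.0, 25), (-48.0, 18), (-37.5, 20), (-27.0, 22), (-17.0, 17), (-6.0, 15), (3.0, 80), (14.5, 53), (24.5, 75), (43.0, 6)]
top2 ticks [(-60.0, 25), (-50.0, 23), (-40.0, 29), (-29.5, 18), (8.0, 63)]
top0 grip [(44.0, 54)]
top0 index [(45.5, 113)]
side0 grip [(42.5, 100)]
side0 index [(46.5, 113)]
side2 grip [(12.5, 102)]
side2 index [(18.0, 138)]
```

```bash
python3 - <<'E'
import numpy as np
for k in (3,6,9,11,12,13):
    a=np.radians(k);c,s=np.cos(a),np.sin(a);print(k,round(a,3),round(-117.4*(c-1)-22.8*s,1),round(-117.4*s+22.8*(c-1),1))
E
```

```text
3 0.052 -1.0 -6.2
6 0.105 -1.7 -12.4
9 0.157 -2.1 -18.6
11 0.192 -2.2 -22.8
12 0.209 -2.2 -24.9
13 0.227 -2.1 -27.0
```

```bash
python3 -m pendant '[[0,-1,-6.2,0,0,0,0.052],[0,-1.7,-12.4,0,0,0,0.105],[0,-2.1,-18.6,0,0,0,0.157],[0,-2.2,-22.8,0,0,0,0.192],[0,-2.2,-24.9,0,0,0,0.209],[0,-2.1,-27,0,0,0,0.227],[0,-2.1,-27,0,0,0,0.227]]'
python3 - <<'E'
from h import *
from scipy.signal import find_peaks
cv2.imwrite("pics/side3.png",bot.capture("side")[:,:,::-1])
def run(f,c,n,r0,r1,z,a0,a1,sg,pm):
    A,p=prof(f"pics/{f}.png",c,r0,r1,z,a0,a1)
    k,pr=find_peaks(sg*p,prominence=pm);print(f,n,[(float(A[i]),round(float(x))) for i,x in zip(k,pr["prominences"])])
run("side3","side","grip",.112,.138,.2145,-30,30,-1,15); run("side3","side","index",.05,.058,.218,-30,30,1,15)
# tool-frame plan: tab approach
s=bot.sense();p=s["tool_pos"];R=s["eef_rot"];yaw=np.radians(17)
c,sn=np.cos(yaw),np.sin(yaw)
for x,y in((-.10,-.08),(0,.19),(0,.165),(0,.134+.0155),(0,.1155),(0,.11)):
    w=np.array([.644+c*x-sn*y,.021+sn*x+c*y,.2]);print(x,y,w,np.round(1000*R.T@(w-p)))
print(np.degrees(np.arctan2(R[1,0],R[0,0])))
E
```

```text
time_s: 6.32
tool_pos: [0.5381, -0.0345, 0.2004]
eef_rot: [[0.958, 0.288, 0.0], [0.288, -0.958, 0.0], [0.0, 0.0, -1.0]]
contact_force: [1.2, -1.5, 0.3]
gripper_width: 0.003
gripper_force: 0.4
side3 grip [(-0.5, 61)]
side3 index [(6.0, 133)]
-0.1 -0.08 [ 0.57175926 -0.08474155  0.2       ] [18. 58.  0.]
0 0.19 [0.58844938 0.2026979  0.2       ] [ 117. -213.    0.]
0 0.165 [0.59575867 0.17879028 0.2       ] [ 117. -188.    0.]
0 0.14950000000000002 [0.60029043 0.16396756 0.2       ] [ 117. -172.    0.]
0 0.1155 [0.61023107 0.1314532  0.2       ] [ 117. -138.    0.]
0 0.11 [0.61183911 0.12619352 0.2       ] [ 117. -133.    0.]
16.72820488455336
```

Lever is within a degree or so of the target; I'll verify from the top later. Now retreat and go over to the tab's outer side.

```bash
python3 -m pendant '[[0,-2,12,0,0,0,0],[0,-2,20,-10,0,0,0],[0,-2,20,-65,0,0,0],[0,20,-20,-75,0,0,0],[0,45,-70,-75,0,0,0],[0,70,-120,-75,0,0,0],[0,95,-170,-75,0,0,0],[0,117,-213,-75,0,0,0],[0,117,-213,-75,0,0,0],[0,117,-213,-30,0,0,0],[0,117,-213,2,0,0,0],[0,117,-213,4,0,0,0]]'
python3 - <<'E'
from h import *
from scipy.signal import find_peaks
for c in("top","side"): cv2.imwrite(f"pics/{c}4.png",bot.capture(c)[:,:,::-1])
cv2.imwrite("pics/c4.png",np.hstack([cv2.resize(cv2.imread("pics/top4.png")[150:270,240:360],(400,400)),cv2.resize(cv2.imread("pics/side4.png")[140:320,180:360],(400,400))]))
def run(f,c,n,r0,r1,z,a0,a1,sg,pm):
    A,p=prof(f"pics/{f}.png",c,r0,r1,z,a0,a1)
    k,pr=find_peaks(sg*p,prominence=pm);print(f,n,[(float(A[i]),round(float(x))) for i,x in zip(k,pr["prominences"])])
for c in("top","side"):
    run(c+"4",c,"grip",.112,.138,.2145,-30,30,-1,15); run(c+"4",c,"index",.05,.058,.218,-30,30,1,15);run(c+"4",c,"ticks",.066,.08,.206,-60,60,-1,6)
E
```

```text
time_s: 7.88
tool_pos: [0.587, 0.2013, 0.1941]
eef_rot: [[0.958, 0.286, -0.006], [0.286, -0.958, -0.001], [-0.006, -0.0, -1.0]]
contact_force: [-0.1, -0.6, 0.6]
gripper_width: -0.0
gripper_force: 0.0
top4 grip [(-17.5, 26), (2.5, 143)]
top4 index [(2.5, 109)]
top4 ticks [(-50.0, 13), (-39.5, 20), (-29.5, 18), (-19.5, 14), (-8.5, 16), (0.0, 59), (11.5, 15), (22.0, 17), (31.5, 28), (41.5, 15), (51.5, 23)]
side4 grip [(-0.5, 108)]
side4 index [(6.0, 137)]
side4 ticks [(-58.0, 18), (-48.5, 15), (-37.5, 15), (-27.5, 15), (-17.0, 15), (-6.5, 13), (2.0, 117), (11.0, 63), (23.0, 8), (34.0, 11)]
```

View pics/c4.png

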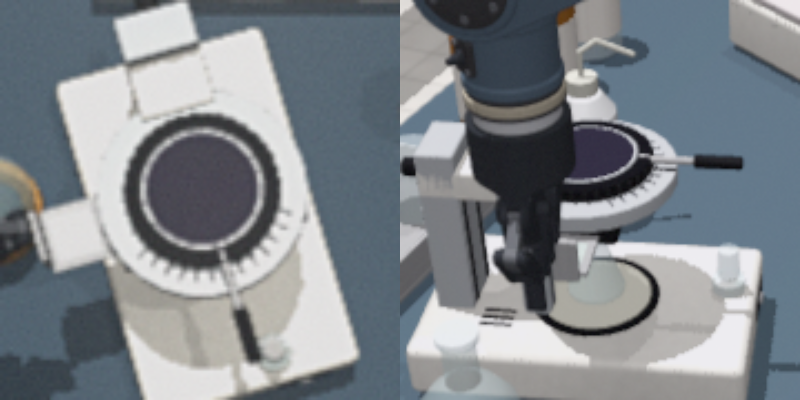

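The lever lies along the zero mark (top: grip 2.5° against mark 1.2°, so about +0.02 rad). The fingertips stand just outside the tab, at (40,235) in the top crop, clear of the flask. Push the tab.

```bash
python3 -m pendant '[[0,0,15,0,0,0,0],[0,0,28,0,0,0,0],[0,0,36,0,0,0,0],[0,0,44,0,0,0,0],[0,0,52,0,0,0,0],[0,0,59,0,0,0,0],[0,0,64,0,0,0,0],[0,0,68,0,0,0,0],[0,0,70,0,0,0,0],[0,0,70,0,0,0,0]]'
```

```text
time_s: 9.22
tool_pos: [0.609, 0.1358, 0.1961]
eef_rot: [[0.958, 0.288, -0.0], [0.288, -0.958, -0.001], [-0.0, 0.001, -1.0]]
contact_force: [0.4, -0.1, -0.1]
gripper_width: -0.001
gripper_force: 0.1
```

```bash
python3 -m pendant '[[0,0,1,0,0,0,0],[0,0,2,0,0,0,0],[0,0,3,0,0,0,0],[0,0,3,0,0,0,0]]'; python3 -m pendant '[[0,0,1,0,0,0,0],[0,0,2,0,0,0,0],[0,0,3,0,0,0,0],[0,0,3,0,0,0,0]]'
python3 - <<'E'
from h import *
s=bot.sense();print(s["contact_force"],s["eef_rot"].T@(s["tool_pos"]-[.644,.021,0]))
for c in("top","side"): cv2.imwrite(f"pics/{c}5.png",bot.capture(c)[:,:,::-1])
overlay("pics/o5.png",.644,.021,np.radians(17),0.02,0.0,{"top":(240,150,360,270)},{"top":"pics/top5.png","side":"pics/side5.png"})
E
```

```text
time_s: 9.72
tool_pos: [0.6097, 0.1331, 0.1962]
eef_rot: [[0.958, 0.288, -0.0], [0.288, -0.958, -0.0], [-0.0, -0.0, -1.0]]
contact_force: [-0.1, 0.5, -0.4]
gripper_width: -0.002
gripper_force: 0.7
time_s: 10.22
tool_pos: [0.6106, 0.1301, 0.1962]
eef_rot: [[0.958, 0.288, -0.0], [0.288, -0.958, -0.0], [-0.0, 0.0, -1.0]]
contact_force: [0.0, 1.2, -1.6]
gripper_width: -0.002
gripper_force: 0.6
[ 0.02219494  1.23799803 -1.64679919] [-0.0006045  -0.11409509 -0.19625448]
```

View pics/o5.png

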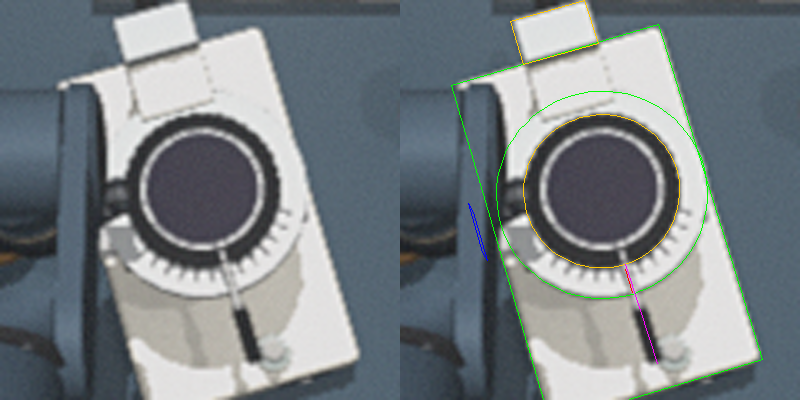

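```bash
for i in 1 2; do python3 -m pendant '[[0,0,1,0,0,0,0],[0,0,2,0,0,0,0],[0,0,2,0,0,0,0]]' | grep -E "tool_pos|contact"; done
```

```text
tool_pos: [0.6109, 0.129, 0.1963]
contact_force: [-0.1, 4.2, -0.4]
tool_pos: [0.611, 0.129, 0.1963]
contact_force: [-1.1, 8.9, 0.1]
```

Hard stop: force climbs to 9 N with no motion, so the slide is home. Back off, up, and verify.

```bash
python3 -m pendant '[[0,0,-15,0,0,0,0],[0,0,-35,0,0,0,0],[0,0,-50,-30,0,0,0],[0,0,-60,-80,0,0,0],[0,-30,-100,-110,0,0,0],[0,-70,-140,-110,0,0,0],[0,-110,-170,-110,0,0,0],[0,-110,-170,-110,0,0,0]]'
python3 - <<'E'
from h import *
from scipy.signal import find_peaks
for c in("top","side"): cv2.imwrite(f"pics/{c}6.png",bot.capture(c)[:,:,::-1])
def run(f,c,n,r0,r1,z,a0,a1,sg,pm):
    A,p=prof(f"pics/{f}.png",c,r0,r1,z,a0,a1)
    k,pr=find_peaks(sg*p,prominence=pm);print(f,n,[(float(A[i]),round(float(x))) for i,x in zip(k,pr["prominences"])])
for n,a,b,z,s in(("grip",.112,.138,.2145,-1),("index",.05,.058,.218,1),("rod",.084,.095,.2145,1),("rodtick",.063,.08,.2145,1)): run("top6","top",n,a,b,z,-15,20,s,15)
for q in("slide_tab","conical_flask","stopper","cork_ring","boiling_flask","wash_bottle","amber_jar","beaker"):
  for c in("top","side"): print(q,c,[(np.round(m["at"],1),round(m["p"],2)) for m in bot.mark_of(c,q)[:1]])
overlay("pics/o6.png",.644,.021,np.radians(17),0.0,0.0,{"top":(240,150,360,270)},{"top":"pics/top6.png"})
overlay("pics/o6b.png",.644,.021,np.radians(17),0.0,0.0,{"side":(180,170,340,320)},{"side":"pics/side6.png"})
a,b=cv2.imread("pics/o6.png"),cv2.imread("pics/o6b.png");cv2.imwrite("pics/o6c.png",np.hstack([a[:375,400:],b[:375,400:]]))
E
```

```text
time_s: 12.08
tool_pos: [0.4534, 0.259, 0.3067]
eef_rot: [[0.956, 0.292, -0.001], [0.292, -0.956, -0.001], [-0.002, 0.0, -1.0]]
contact_force: [0.4, 0.2, 0.2]
gripper_width: -0.007
gripper_force: 0.0
top6 grip [(2.5, 139)]
top6 index [(2.0, 109)]
top6 rod [(2.0, 25)]
top6 rodtick [(-5.0, 22), (7.5, 29), (17.0, 20)]
slide_tab top [(array([263.4, 219.2]), 0.62)]
slide_tab side [(array([250.2, 248.8]), 0.84)]
conical_flask top []
conical_flask side [(array([266.5, 267.2]), 0.9)]
stopper top [(array([322.8, 252.1]), 0.65)]
stopper side [(array([330.3, 268.1]), 0.49)]
cork_ring top [(array([235.5, 215.1]), 0.7)]
cork_ring side [(array([215.4, 351.9]), 0.57)]
boiling_flask top [(array([238.5, 212.2]), 0.62)]
boiling_flask side [(array([214.4, 352.6]), 0.76)]
wash_bottle top [(array([372. , 181.5]), 0.81)]
wash_bottle side []
amber_jar top [(array([199. , 314.7]), 0.57)]
amber_jar side [(array([449.7, 233.2]), 0.7)]
beaker top [(array([425.9, 323.3]), 0.94)]
beaker side [(array([451.4, 235.3]), 0.78)]
```

View pics/o6c.png

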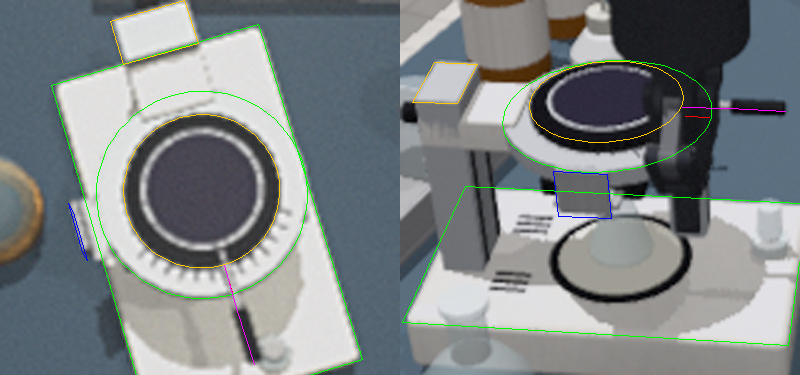

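The slide tab sits on the "home" outline, the lever is about 1° (0.02 rad) from the zero mark, the glassware has not moved, and the arm is clear.

```bash
python3 -c "
from workcell import bot
print(bot.finish_job())"
```

```text
the job is handed in; nothing more can be done
None
```

I handed the job in with the tint slide pushed home to its hard stop and the analyser lever about 0.02 rad from the zero mark as measured from the top camera (limit 0.05). The glassware and bottles show no visible movement in the final pictures, and no verdict came back.

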